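# Shut the film carrier and hold it at the first frame's click

### The arm

A 6-joint arm with a two-finger parallel gripper is mounted at the origin on a cart in front of the work surface, level with it; the furniture and walls round the work are solid. World frame = base frame: x ahead of the robot, y to its left, z up, the work surface at z = 0. Lengths are in mm, angles in rad, forces in N, time in s.
With the tool pointing down it reaches from about 350 to 875 mm from the base axis. Payload 4.2 kg.
Tool frame: the origin (TCP) lies on the mounting face of the last link; the fingertips stand 173 mm ahead of it and the grasp point (between the pads) lies 155 mm ahead of it (tcp_to_grasp is the distance from the TCP to the grasp point, in mm); z points along the fingers, y is the direction in which the jaws open and shut (so a half turn about z gives the same grasp; the last joint's range is limited). The gripper opens to 85 mm and grips with 20 to 120 N. Pads are 22 mm wide; open, the fingers measure 114 mm over their backs; the gripper's body (76 mm by 85 mm) begins 54 mm behind the grasp point. The pads swing forward as they close: fully open they stand 13 mm farther back than shut.
Start: joints at [1.587, 0.385, 0.008, 0, -1.194, -0.259], TCP at [150.232, 606.655, 404.712] pointing down, gripper open.
Joint ranges: [-3.14, 3.14], [-1.21, 2.06], [-1.07, 1.41], [-3.16, 2.05], [-2.99, -0.16], [-3.1, 3.1]. Speed limits (rad/s): [2.79, 2.79, 3.14, 3.14, 3.14, 3.14].

### API

Orientations are given as a unit quaternion [x, y, z, w].
In Python, from bench import * gives the robot as it stands. The module is installed in compiled form; this text tells all that it offers.
- The arm moves only by the tool apply_moves, never from a script. Its arguments are lists of equal length, an entry for each row: "fingers": the closure, from 0 (fully open) to 1 (shut); "dp": the shift along the world's x, y, z in cm, a list of three; "yaw": the turn about the world's z in degrees. A call has 1 to 10 rows; each row is the pose to reach, as a shift and turn from the pose measured when the call began; what a row does not reach only later rows make up. A row lasts 1/10 s, in which the tool goes at most 50 mm and 8.59 degrees, less where a joint would pass 70% of its speed; a pose out of reach is approached as far as the arm can. A call with a gripper value outside its range is refused whole. The fingers move at their own pace and stop on an object; the grip force is fixed at half the most. Time passes only in rows, so rows that repeat a pose let the fingers close. It gives the time, the measured TCP pose, the force and the opening at its end, in the units of the state.
- read_state(): the state, without advancing time (a new reading comes with each control period).
- get_image(name): name is "scene" or "top" or "wrist"; returns a dict with "color" (420x560x3 uint8, blue, green, red), "mtx" (3x3 intrinsics, pixels), "camera_from_world" (4x4, takes a point from world to camera coordinates); the wrist camera has in their place "tool_from_camera" (4x4, takes a point from camera to tool coordinates, whose origin is the TCP and whose axes are the flange's). Camera axes: x right, y down, z forward; pixel columns grow to the right and rows downward; lengths in mm; the calibration is good to about 2 mm. A picture is of the moment at which its call begins: read the wrist's pose just before it. There is no depth.
- job_done(): hands the job in, once; it reports no verdict.
The state is a dict: "clock": time; "joints": joint angles; "joint_vel": joint speeds; "joint_efforts": joint torques, N m; "position": TCP position; "ee_rot": TCP orientation; "contact_force": force on the tool from outside, world axes, zero at the start; "wrist_torque": the same for the moment, N m; "gripper_width": finger opening in mm.
Only numpy, scipy, OpenCV 4.12 (cv2) and the standard library are available. Lean on these libraries where they do the work, as an engineer would, in place of code of your own. Each camera call takes 0.05 s, during which the arm holds its last target. There are 200 camera calls.

### The job

Ready the film-strip scanner for its first frame: flip the carrier's open cover over by its orange tab until it lies fully shut on the film, then push the carrier by its grip along the track into the scanner until you feel the spring ball click into the first notch. Stop there, do not run on past the first notch, and finish still holding the grip, with the carrier resting still in the notch as it must for the scan. Leave the other things on the desk alone.

Things in the scene. Friction and masses are not known exactly. Their poses are not given: they have to be found in the camera images.
- scanner: Film-strip scanner, fixed to the desk: light grey housing, sloping screen to the front, 74 mm high, x -58..72, y -40..40 mm; tunnel through it along y (x -47..47, z 12..34). Dark grey loading track (x -34..34) from its left side to y = 205 mm. Origin on the desk under the housing's centre; x back, y left along the track, z up; it is turned only about the vertical, at most 0.2 rad.
- ball (a point): The sprung steel ball (8 mm) that works on the carrier's front edge, in a dark block 12 x 19 x 20 mm just left of the housing, in front of the track: scanner x -34, y +46 mm, 18 mm above the desk. Fixed to the scanner.
- carrier: The film carrier; origin: middle of its underside, 13 mm above the desk. A dark bar 60 mm wide (x), 9 mm thick, from 100 mm right to 110 mm left (y) of its origin, captive in the track; four scallops in its front edge, 38 mm apart, are the notches, one for each film frame. Origin at scanner x 0, y = 162 mm minus the carrier joint.
- carrier_joint (a joint): How far the carrier is pushed in, m: 0 fully out (left), growing as it slides along the scanner's -y into the tunnel, at most 0.21. The ball is in the first notch at 0.093, in the others at 0.131, 0.169, 0.207. About 1.2 N of friction; the notch draws it in over the last 3 mm or so, leaving the notch takes 8 to 10 N. It stays where it is left.
- grip (a point): Middle of the upright grey ribbed plate at the carrier's left end, by which it is pushed: 42 mm along the scanner's x, 12 mm thick along its y, 26 mm high, from 22 to 48 mm above the desk. The point lies at scanner x 0, y = 260 mm minus the carrier joint, 35 mm above the desk. Right of it 28 mm of carrier top lie clear before the cover, left of it 6 mm.
- cover_joint (a joint): Angle of the carrier's cover, rad: 0 fully shut, flat on the carrier; 2.9 fully open, flipped back over the carrier's far long edge, as it starts. A dark flat frame 61 x 164 x 5 mm with four windows, 35 g. It moves easily: past upright it falls the rest of the way by itself, either way. Open, it strikes the housing if the carrier is pushed in.
- cover_hinge (a point): Point on the cover's hinge axis level with the tab. The axis runs parallel to the scanner's y along the carrier's back edge, at scanner x +31 mm, 22 mm above the desk; it moves with the carrier.
- cover_tab (a point): Middle of the orange tab on the cover's free edge, 75 mm from the hinge axis. 18 mm wide along the scanner's y, 4 mm thick, standing out 25 mm; beside it the cover's edge is cut back 11 mm over 64 mm for the fingers. At scanner y = 172 mm minus the carrier joint; cover open: beyond the track, about 36 mm above the desk; cover shut: on the near side, scanner x -44 mm, 25 mm above the desk.
- stapler: Blue and grey stapler, 37 x 145 x 55 mm, bystander on the left. Origin under its centre.
- gel: Hand gel bottle with a blue cap, 38 x 47 x 106 mm, bystander at the back left. Origin under its centre.
- glue: Red and white glue stick standing up, 27 mm across, 92 mm high, bystander on the left. Origin under its centre.
- clips: Flat clear box with a green lid, 52 x 64 x 21 mm, bystander on the left. Origin under its centre.
- marker: Pink highlighter lying down, 17 x 118 x 17 mm, bystander on the left. Origin under its centre.

How it is judged:
By the outcome, as a careful person would: the job done as asked, in the order asked, and still so for the second after the job is handed in, while the arm keeps its last pose, push and grip.
It also fails if it takes over 51 s, if anything falls off the work surface, if the arm or the gripper's body presses on something with over 40 N, if the wrist force passes 120 N, or if a joint passes its speed limit or range.

## Working session

There is one attempt and no reset: what is moved stays moved. The work goes in short steps, Python scripts to look and compute and a tool call to move; the robot and the scene stay as the last step left them, time stands still between calls to the robot, and variables do not carry over. Pictures are saved under pics/ and viewed, about 8 in all and at most 12, crops included, and the job is handed in when it is done.

Besides the shell and the picture viewer there is one more tool, called in YAML: its name, and indented under it one key for each argument. apply_moves: Moves the arm, as the interface text tells. Its arguments: {"type":"object","properties":{"fingers":{"type":"array","items":{"type":"number"}},"dp":{"type":"array","items":{"type":"array","items":{"type":"number"}}},"yaw":{"type":"array","items":{"type":"number"}}},"required":["fingers","dp","yaw"]}

```bash
mkdir -p pics; cat > h.py <<'E'
from bench import *
import numpy as np, cv2
def ray(im,u,v,z):
    K=im['mtx'];T=im['camera_from_world'];R=T[:3,:3];t=T[:3,3]
    c=-R.T@t; d=R.T@np.linalg.solve(K,[u,v,1]); return c+d*(z-c[2])/d[2]
def proj(im,p):
    T=im['camera_from_world'];q=im['mtx']@(T[:3,:3]@np.array(p,float)+T[:3,3]);return q[:2]/q[2]
E
python3 - <<'E'
from h import *
s=read_state();print(s)
for n in('scene','top'):
    im=get_image(n);cv2.imwrite(f'pics/{n}0.png',im['color']);np.savez(f'{n}0.npz',**im)
    T=im['camera_from_world'];print(n,-T[:3,:3].T@T[:3,3],im['mtx'][0,0])
E
```

```text
{'clock': 0.0, 'joints': array([ 1.58659081e+00,  3.85571416e-01,  6.62602322e-03, -5.02709358e-04,
       -1.19397205e+00, -2.58645426e-01]), 'joint_vel': array([-0.00240089,  0.00010977,  0.0003818 ,  0.00043183, -0.00055579,
       -0.00030126]), 'joint_efforts': array([-1.80166619e-03, -3.92291522e+01,  1.88399148e+01,  4.18613032e+00,
       -4.56679700e-03,  4.53997373e-07]), 'position': array([150.18193373, 606.48223532, 403.61171487]), 'ee_rot': array([ 9.92625158e-01, -1.21219289e-01, -8.63514040e-05,  1.08254593e-03]), 'contact_force': array([-0.35197944,  0.29553583, -0.32201309]), 'wrist_torque': array([-0.01920686, -0.00746562, -0.01018112]), 'gripper_width': 85.65164797526984}
scene [-124.41182107 -340.97202459  612.71361748] 485.9946480419804
top [ 544.10201461   99.00407401 1009.64667255] 414.21366306165055
```

View pics/top0.png

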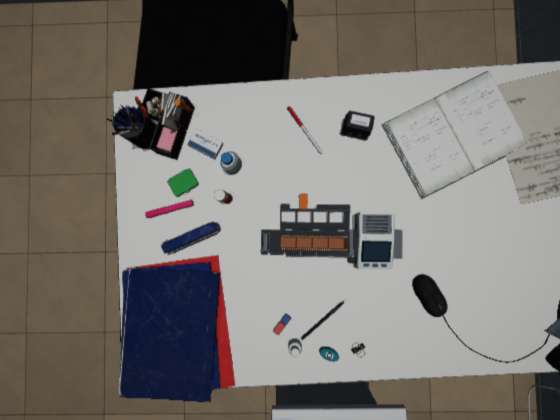

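View pics/scene0.png

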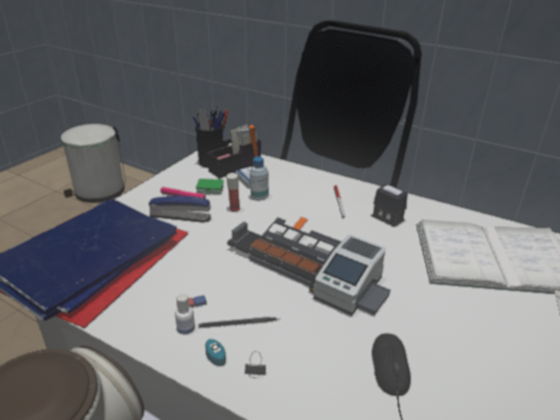

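The top view shows the tab at about (303,201), the grip at about (265,242) and the housing at about (376,240). I'll enlarge that region next.

```bash
python3 - <<'E'
from h import *
im=dict(np.load('top0.npz'));c=im['color']
cv2.imwrite('pics/c1.png',cv2.resize(c[185:280,250:410],None,fx=5,fy=5,interpolation=cv2.INTER_CUBIC))
b=c[190:215,290:320].astype(int);m=(b[...,2]>180)&(b[...,0]<90)
v,u=np.nonzero(m);print(u.mean()+290,v.mean()+190,u.min()+290,u.max()+290,v.min()+190,v.max()+190,ray(im,u.mean()+290,v.mean()+190,36))
for p in[(265,242,48),(376,240,74)]:print(ray(im,*p))
E
```

```text
<stdin>:5: RuntimeWarning: Mean of empty slice.
  ret = ret.dtype.type(ret / rcount)
Traceback (most recent call last):
ValueError: zero-size array to reduction operation minimum which has no identity
```

View pics/c1.png

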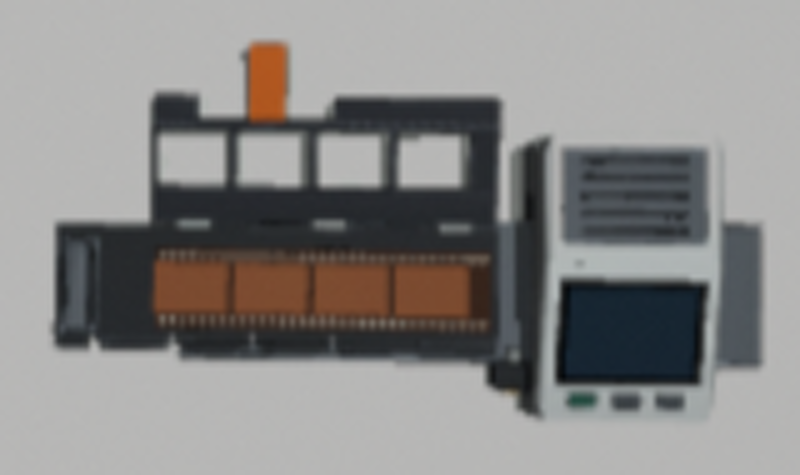

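Crop (5x, offset 250,185): the grip top is centred at about (79,286), the tab spans 248–288 × 42–122, and the film's upper edge runs (155,252) to (490,259). Next I convert these to world positions.

```bash
python3 - <<'E'
from h import *
im=dict(np.load('top0.npz'))
f=lambda u,v,z:ray(im,(u+.5)/5-.5+250,(v+.5)/5-.5+185,z).round(1)
for n,p in dict(grip=(79,286,48),tab=(267,82,38),tabroot=(267,122,34),filmL=(155,252,22),filmR=(490,259,22),filmL2=(155,320,22),filmR2=(487,328,22),covL=(153,95,35),covR=(500,100,35),hL=(175,224,25),hR=(473,228,25),hbL=(553,137,74),hbR=(720,137,74),trR=(762,365,10),trR2=(762,224,10),trL=(57,347,13),trL2=(57,226,13)).items():print(n,f(*p))
s=get_image('scene');np.savez('scene1.npz',**s)
E
```

```text
grip [545.7 162.8  48. ]
tab [639.8  73.2  38. ]
tabroot [621.2  73.5  34. ]
filmL [561.2 127.9  22. ]
filmR [554.7 -30.9  22. ]
filmL2 [528.9 128.6  22. ]
filmR2 [522.1 -28.5  22. ]
covL [635.1 127.   35. ]
covR [629.1 -36.1  35. ]
hL [574.3 118.1  25. ]
hR [569.5 -22.9  25. ]
hbL [608.5 -54.   74. ]
hbR [ 606.8 -128.6   74. ]
trR [ 501.8 -160.    10. ]
trR2 [ 569.  -162.6   10. ]
trL [516.7 176.2  13. ]
trL2 [574.8 175.2  13. ]
```

Fit: scanner yaw is about −0.037 rad and its origin about (536,−97). That predicts the tab's middle at (646,71), and the measured tab extent agrees within 2 mm. I'll move above the tab with the jaws along the track.

apply_moves:
  fingers: [0.62,0.62,0.62,0.62,0.62,0.62,0.62,0.62,0.62,0.62]
  dp:
    - [3,-3.5,0]
    - [6.5,-7,0]
    - [10,-10.5,0]
    - [13.5,-14,0]
    - [17,-17.5,0]
    - [20,-21,0]
    - [23.5,-24.5,0]
    - [27,-28,0]
    - [30,-31.5,0]
    - [33,-35,0]
  yaw: [2,4,6,8,10,11.8,11.8,11.8,11.8,11.8]

```text
clock: 1.15
position: [481.1, 254.8, 403.7]
ee_rot: [1.0, -0.019, -0.0, 0.001]
contact_force: [0.5, 0.5, -0.6]
gripper_width: 32.4
```

apply_moves:
  fingers: [0.62,0.62,0.62,0.62,0.62,0.62,0.62,0.62,0.62,0.62]
  dp:
    - [3.5,-3.5,0]
    - [7,-7,-2]
    - [10.5,-10.5,-5]
    - [14,-14,-8]
    - [16.5,-18,-11]
    - [16.5,-18.5,-13]
    - [16.5,-18.5,-13]
    - [16.5,-18.5,-13]
    - [16.5,-18.5,-13]
    - [16.5,-18.5,-13]
  yaw: [0,0,0,0,0,0,0,0,0,0]

```text
clock: 2.15
position: [646.2, 71.0, 275.7]
ee_rot: [1.0, -0.018, 0.001, 0.0]
contact_force: [0.4, 0.4, 1.2]
gripper_width: 32.3
```

```bash
cat >> h.py <<'E'
from scipy.spatial.transform import Rotation as Rot
def wrist():
    s=read_state();im=get_image('wrist');M=np.eye(4);M[:3,:3]=Rot.from_quat(s['ee_rot']).as_matrix();M[:3,3]=s['position']
    im['camera_from_world']=np.linalg.inv(M@im['tool_from_camera']);return s,im
O=np.array([536.1,-97]);Y=-.037
def sc(x,y,z):
    c,s_=np.cos(Y),np.sin(Y);return np.array([O[0]+c*x-s_*y,O[1]+s_*x+c*y,z])
E
python3 - <<'E'
from h import *
s,im=wrist();print(s['clock'],s['position'],s['ee_rot'],s['gripper_width'],s['contact_force'])
c=im['color'].copy();np.savez('w1.npz',**im)
for p in[(103.8,172,39),(31,172,22),(0,260,48)]:
    u=proj(im,sc(*p));print(p,u);cv2.circle(c,tuple(int(a) for a in u),3,(0,255,0),1)
cv2.imwrite('pics/w1.png',c)
E
```

```text
2.15 [646.16308716  71.0126482  275.65362013] [ 9.99843785e-01 -1.76080965e-02  1.49541399e-03  3.51140783e-04] 32.283073930608595 [0.38968839 0.44802886 1.22527305]
(103.8, 172, 39) [276.13925318 226.04757361]
(31, 172, 22) [275.92326519 302.76710887]
(0, 260, 48) [161.81016551 356.84009752]
```

View pics/w1.png

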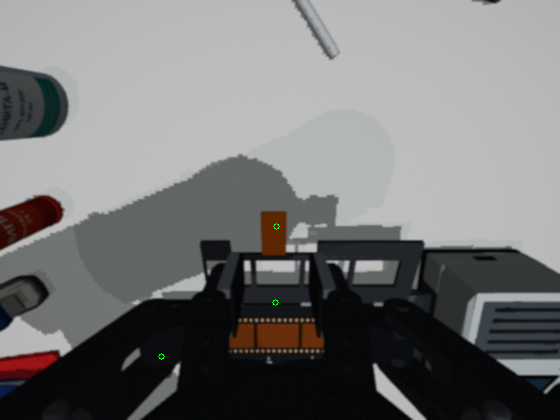

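The wrist view confirms it: the tab is at u 261–286, v 211–255, with its middle about (273.5,226) against a predicted (276,226), so it lies about 1.5 mm to the left. I'll descend and pinch it.

apply_moves:
  fingers: [0.62,0.62,0.62,0.62,1,1,1,1,1,1]
  dp:
    - [0.2,0.15,-2.5]
    - [0.2,0.15,-5]
    - [0.2,0.15,-7.6]
    - [0.2,0.15,-7.6]
    - [0.2,0.15,-7.6]
    - [0.2,0.15,-7.6]
    - [0.2,0.15,-7.6]
    - [0.2,0.15,-7.6]
    - [0.2,0.15,-7.6]
    - [0.2,0.15,-7.6]
  yaw: [0,0,0,0,0,0,0,0,0,0]

```text
clock: 3.2
position: [648.4, 72.7, 200.7]
ee_rot: [1.0, -0.017, 0.002, 0.0]
contact_force: [-2.5, 1.5, 3.5]
gripper_width: 15.6
```

apply_moves:
  fingers: [1,1,1,1,1]
  dp:
    - [0,0,0]
    - [-0.3,0,1.1]
    - [-0.8,0,2.1]
    - [-1.4,0.05,3.05]
    - [-1.4,0.05,3.05]
  yaw: [0,0,0,0,0]

```text
clock: 3.7
position: [630.8, 72.5, 230.8]
ee_rot: [1.0, -0.018, -0.003, 0.001]
contact_force: [-7.2, 1.7, -4.9]
gripper_width: 10.7
```

```bash
python3 - <<'E'
from h import *
im=get_image('scene');print(read_state()['gripper_width'])
cv2.imwrite('pics/s2.png',cv2.resize(im['color'][150:330,180:420],None,fx=3,fy=3,interpolation=cv2.INTER_CUBIC))
E
```

```text
9.327816883847962
```

View pics/s2.png

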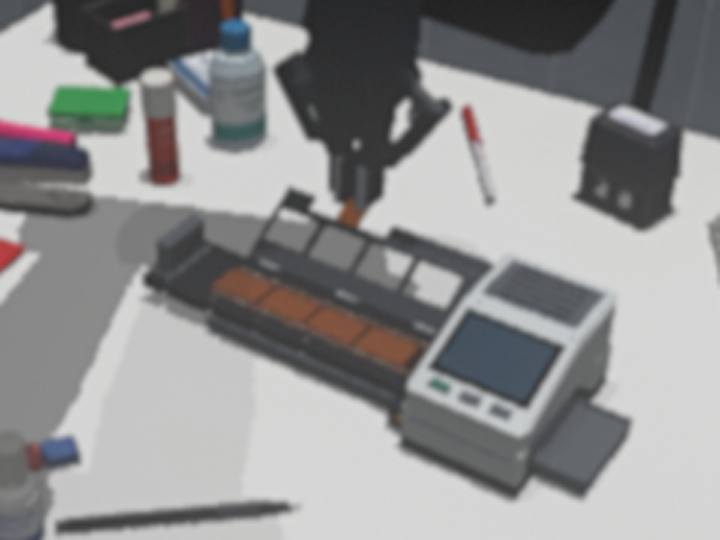

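The cover has lifted (tab at (350,212) in the crop, just under the fingertips), but the jaw opening has shrunk to 9 mm, so the pinch is only at the tips and is slipping. I'll open, regrasp about 11 mm deeper, and lift again.

apply_moves:
  fingers: [0.62,0.62,0.62,0.62,0.62,0.62,0.62,0.62,0.62]
  dp:
    - [0,0,0]
    - [0,0,0]
    - [0,0,0]
    - [0,0,0]
    - [0.8,0,-1.5]
    - [1.7,0,-3]
    - [1.7,0,-4.2]
    - [1.7,0,-4.2]
    - [1.7,0,-4.2]
  yaw: [0,0,0,0,0,0,0,0,0]

```text
clock: 4.65
position: [647.9, 72.5, 187.8]
ee_rot: [1.0, -0.018, -0.003, 0.002]
contact_force: [0.6, -0.4, 0.4]
gripper_width: 32.1
```

```bash
python3 - <<'E'
from h import *
s,im=wrist();print(s['position'],s['gripper_width'],s['contact_force'])
cv2.imwrite('pics/w2.png',im['color'][120:340,130:430])
E
```

```text
[647.91108938  72.4516987  187.76428687] 32.111334491257736 [ 0.57365813 -0.36681947  0.44648557]
```

View pics/w2.png

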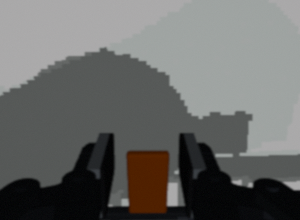

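The tab (u 128–168) sits centred between the pads (112–180). Closing.

apply_moves:
  fingers: [1,1,1,1,1,1]
  dp:
    - [0,0,0]
    - [0,0,0]
    - [0,0,0]
    - [0,0,0]
    - [0,0,0]
    - [0,0,0]
  yaw: [0,0,0,0,0,0]

```text
clock: 5.3
position: [648.3, 72.7, 189.2]
ee_rot: [1.0, -0.018, -0.002, 0.001]
contact_force: [0.8, -0.0, 4.2]
gripper_width: 16.6
```

apply_moves:
  fingers: [1,1,1,1,1]
  dp:
    - [-0.1,0,0.5]
    - [-0.3,0,1.1]
    - [-0.5,0,1.6]
    - [-0.8,0,2.1]
    - [-0.8,0,2.1]
  yaw: [0,0,0,0,0]

```text
clock: 5.8
position: [639.8, 72.7, 210.4]
ee_rot: [1.0, -0.018, -0.002, 0.001]
contact_force: [2.5, 1.4, -6.9]
gripper_width: 16.3
```

apply_moves:
  fingers: [1,1,1,1,1,1,1]
  dp:
    - [-0.6,0.02,0.95]
    - [-1.35,0.05,1.8]
    - [-2.25,0.08,2.5]
    - [-3.2,0.12,3.1]
    - [-4.2,0.15,3.5]
    - [-5.3,0.2,3.8]
    - [-5.3,0.2,3.8]
  yaw: [0,0,0,0,0,0,0]

```text
clock: 6.5
position: [585.9, 74.7, 249.4]
ee_rot: [1.0, -0.018, -0.002, 0.001]
contact_force: [4.7, 0.1, -8.6]
gripper_width: 16.2
```

apply_moves:
  fingers: [1,1,1,1,1,1,1,1,1]
  dp:
    - [-1.15,0.04,0.1]
    - [-2.25,0.08,0.05]
    - [-3.35,0.12,-0.2]
    - [-4.4,0.16,-0.6]
    - [-5.4,0.2,-1.1]
    - [-6.3,0.23,-1.8]
    - [-7.1,0.26,-2.6]
    - [-7.7,0.28,-3.5]
    - [-7.7,0.28,-3.5]
  yaw: [0,0,0,0,0,0,0,0,0]

```text
clock: 7.4
position: [501.9, 75.5, 214.0]
ee_rot: [1.0, -0.019, -0.012, 0.004]
contact_force: [-18.8, 2.2, 14.9]
gripper_width: 11.9
```

```bash
python3 - <<'E'
from h import *
im=get_image('scene');print(read_state()['gripper_width'])
cv2.imwrite('pics/s3.png',cv2.resize(im['color'][150:330,180:420],None,fx=3,fy=3,interpolation=cv2.INTER_CUBIC))
E
```

```text
12.239319526632904
```

View pics/s3.png

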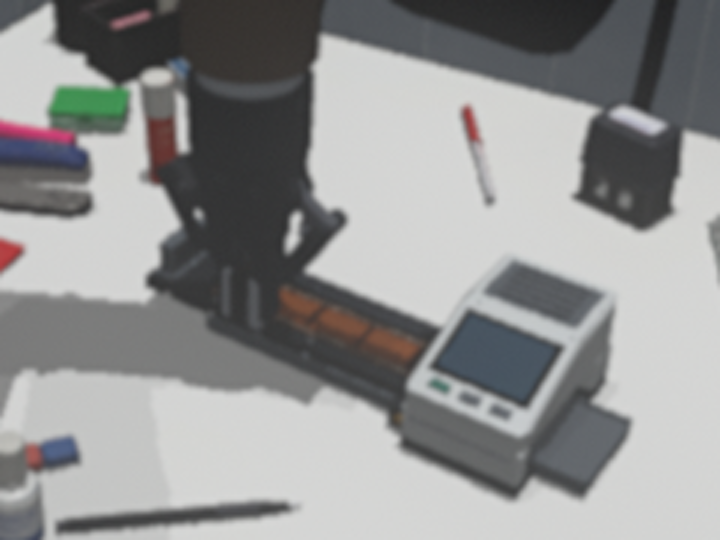

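The gripper hides part of the view, but the cover appears past upright and near shut, with the pads slipping on the tab. I'll open so it falls, then rise and look.

apply_moves:
  fingers: [0.62,0.62,0.62,0.62,0.62,0.62,0.62,0.62]
  dp:
    - [0,0,0]
    - [0,0,0]
    - [0,0,0]
    - [0,0,0]
    - [-0.5,0,2]
    - [-1,0,5]
    - [-1,0,8]
    - [-1,0,8]
  yaw: [0,0,0,0,0,0,0,0]

```text
clock: 8.25
position: [493.6, 76.0, 298.4]
ee_rot: [1.0, -0.018, -0.008, 0.003]
contact_force: [0.7, 0.8, 1.0]
gripper_width: 32.5
```

```bash
python3 - <<'E'
from h import *
s,im=wrist();print(s['position'],s['gripper_width'],s['contact_force'])
c=im['color'].copy()
for p in[(-44,172,25),(0,260,48),(-34,46,18)]:
    u=proj(im,sc(*p));print(p,u.round(1));cv2.circle(c,tuple(int(a) for a in u),3,(0,255,0),1)
sce=get_image('scene')['color'][170:310,190:410]
cv2.imwrite('pics/w3.png',np.hstack([c,np.vstack([cv2.resize(sce,(240,153)),np.zeros((267,240,3),np.uint8)])]))
E
```

```text
[493.6293914   76.00239615 298.40332677] 32.491537474452514 [0.68094576 0.78699342 1.0386855 ]
(-44, 172, 25) [273.4 199.7]
(0, 260, 48) [146.3 147.4]
(-34, 46, 18) [426.4 185.5]
```

View pics/w3.png

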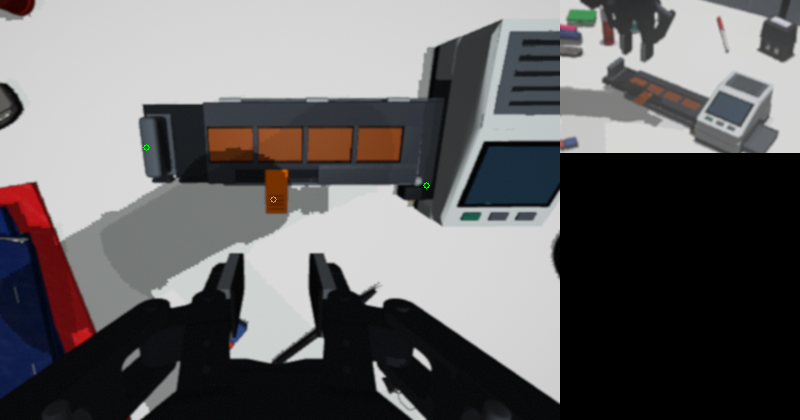

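The wrist view shows the cover lying shut: the tab is at (276,190–213), the grip top at about (150,147) and the ball block at u 398–433. The carrier sits a few mm further in than I assumed. I'll refine the ball's position from both pictures, and press the cover down gently to be sure.

apply_moves:
  fingers: [1,1,1,1,1,1,1,1,1,1]
  dp:
    - [0.5,-0.1,-3]
    - [1.0,-0.2,-6]
    - [1.0,-0.2,-8.5]
    - [1.0,-0.2,-9.2]
    - [1.0,-0.2,-9.5]
    - [1.0,-0.2,-9.7]
    - [1.0,-0.2,-9.85]
    - [1.0,-0.2,-9.95]
    - [1.0,-0.2,-10.05]
    - [1.0,-0.2,-10.05]
  yaw: [0,0,0,0,0,0,0,0,0,0]

```text
clock: 9.35
position: [500.5, 72.8, 197.7]
ee_rot: [1.0, -0.019, -0.014, 0.006]
contact_force: [-13.2, 0.6, 32.0]
gripper_width: 0.0
```

```bash
python3 - <<'E'
from h import *
im=dict(np.load('top0.npz'))
f=lambda u,v,z:ray(im,(u+.5)/5-.5+250,(v+.5)/5-.5+185,z).round(1)
R=np.array([[np.cos(Y),-np.sin(Y)],[np.sin(Y),np.cos(Y)]])
for n,p in dict(block=(506,374,28),trkL=(180,357,12),hbl=(553,137,74),hbr=(720,137,74),grip=(79,286,48),tab=(267,82,38)).items():
    q=f(*p);print(n,q,(R.T@(q[:2]-O)).round(1))
s=read_state();print(s['position'],s['contact_force'])
E
```

```text
block [500.6 -36.   28. ] [-37.7  59.6]
trkL [510.8 117.2  12. ] [-33.2 213.1]
hbl [608.5 -54.   74. ] [70.8 45.6]
hbr [ 606.8 -128.6   74. ] [ 71.8 -29. ]
grip [545.7 162.8  48. ] [ -0. 260.]
tab [639.8  73.2  38. ] [ 97.3 173.9]
[500.50055568  72.82878658 197.74837447] [-13.2152233    0.62839149  32.01189002]
```

The press read 32 N with the cover flat at the expected height, so it is shut. Backing off. The track end and housing put the scanner's origin about 8 mm further left, so the grip should end near world y ≈ 79. Next I go above the grip.

apply_moves:
  fingers: [1,1,0.69,0.69,0.69,0.69,0.69,0.69,0.69]
  dp:
    - [0,0,2]
    - [0,0,5]
    - [1,2,7.5]
    - [3,5.5,8]
    - [4.5,8.7,8]
    - [4.5,8.7,8]
    - [4.5,8.7,8]
    - [4.5,8.7,8]
    - [4.5,8.7,8]
  yaw: [0,0,0,0,0,0,0,0,0]

```text
clock: 10.25
position: [545.0, 158.9, 277.6]
ee_rot: [1.0, -0.019, -0.015, 0.006]
contact_force: [-0.2, -0.1, 0.4]
gripper_width: 26.7
```

```bash
sed -i 's/536.1,-97/536.4,-89/' h.py; python3 - <<'E'
from h import *
s,im=wrist();print(s['position'],s['ee_rot'],s['gripper_width'],s['contact_force'])
c=im['color'].copy();np.savez('w4.npz',**im)
g=s['position'].copy();g[2]=48;print(proj(im,g))
for p in[(0,248,48),(-34,46,18),(-34,205,12)]:
    u=proj(im,sc(*p));print(p,sc(*p).round(1),u.round(1));cv2.circle(c,tuple(int(a) for a in u),3,(0,255,0),1)
cv2.imwrite('pics/w4.png',c)
E
```

```text
[545.02697027 158.92970667 277.5956127 ] [ 0.9996935  -0.01897218 -0.01468693  0.00610403] 26.65326808407751 [-0.24406315 -0.07360596  0.4415371 ]
[272.06835438 219.27227719]
(0, 248, 48) [545.6 158.8  48. ] [272.2 218.5]
(-34, 46, 18) [504.1 -41.8  18. ] [521.9 244.5]
(-34, 205, 12) [510.  117.1  12. ] [324.7 242.5]
```

View pics/w4.png

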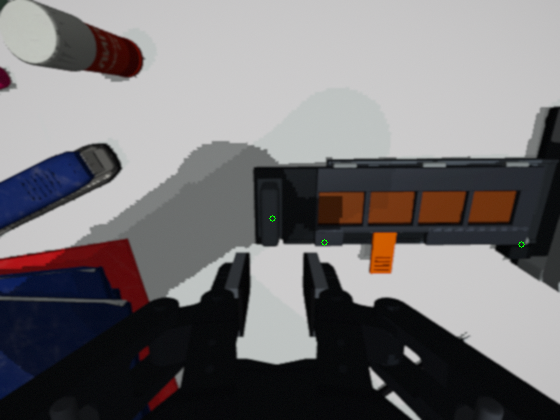

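Grip top: u 259–279, v 178–245, giving world about (550,161). The tool has picked up a 1.7° tilt, which shifts the grasp point by (−5,−2) mm, so I allow for that. Descending and gripping.

apply_moves:
  fingers: [0.69,0.69,0.69,0.69,1,1,1,1,1,1]
  dp:
    - [0.8,0.35,-2.5]
    - [0.8,0.35,-5]
    - [0.8,0.35,-7.2]
    - [0.8,0.35,-7.9]
    - [0.8,0.35,-7.9]
    - [0.8,0.35,-7.9]
    - [0.8,0.35,-7.9]
    - [0.8,0.35,-7.9]
    - [0.8,0.35,-7.9]
    - [0.8,0.35,-7.9]
  yaw: [0,0,0,0,0,0,0,0,0,0]

```text
clock: 11.3
position: [552.8, 162.3, 198.4]
ee_rot: [1.0, -0.019, -0.015, 0.006]
contact_force: [0.2, -1.4, -11.0]
gripper_width: 11.0
```

Gripped (11 mm). Pushing 65 mm first along the track.

apply_moves:
  fingers: [1,1,1,1,1,1,1,1,1,1]
  dp:
    - [-0.02,-0.5,0]
    - [-0.04,-1.2,0]
    - [-0.07,-2,0]
    - [-0.11,-2.9,0]
    - [-0.14,-3.8,0]
    - [-0.17,-4.7,0]
    - [-0.21,-5.6,0]
    - [-0.23,-6.2,0]
    - [-0.24,-6.5,0]
    - [-0.24,-6.5,0]
  yaw: [0,0,0,0,0,0,0,0,0,0]

```text
clock: 12.3
position: [550.5, 97.3, 198.4]
ee_rot: [1.0, -0.019, -0.015, 0.006]
contact_force: [0.6, 1.2, -11.6]
gripper_width: 11.1
```

```bash
python3 - <<'E'
from h import *
im=get_image('top');s=read_state();print(s['position'],s['contact_force'],s['wrist_torque'])
s,w=wrist();c=w['color'];cv2.imwrite('pics/w5.png',np.vstack([np.hstack([c[130:330,140:],np.zeros((200,380,3),np.uint8)]),cv2.resize(im['color'][195:275,240:400],(800,400),interpolation=cv2.INTER_CUBIC)]))
E
```

```text
[550.54937634  97.23329173 198.43534232] [  0.88344978   0.69558033 -10.73573876] [ 0.77938101 -0.36308147  0.13669646]
```

View pics/w5.png

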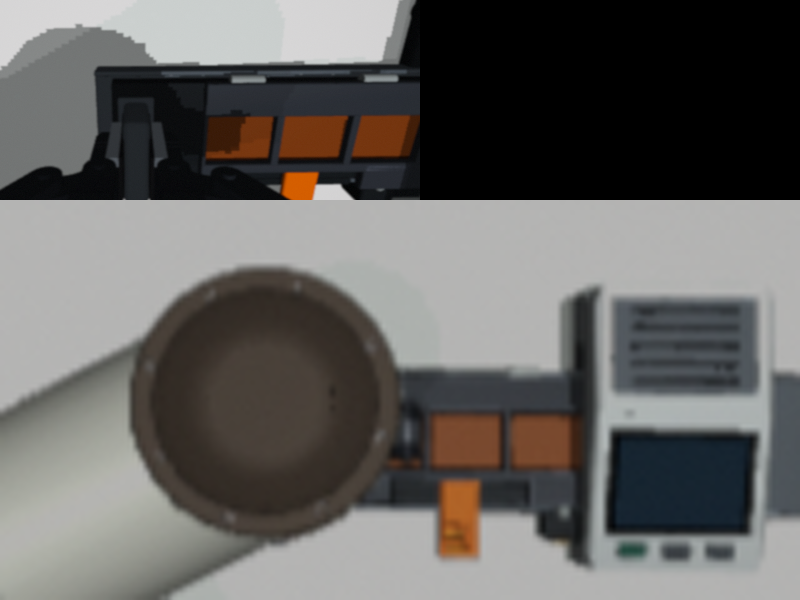

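Top view: cover shut, tab at (459,520), ball block at about (557,525), so about 14–17 mm remain. I'll advance 9 mm, then go in 1 mm steps watching the push force.

apply_moves:
  fingers: [1,1,1,1,1]
  dp:
    - [-0.01,-0.3,0]
    - [-0.02,-0.6,0]
    - [-0.03,-0.8,0]
    - [-0.03,-0.9,0]
    - [-0.03,-0.9,0]
  yaw: [0,0,0,0,0]

```text
clock: 12.9
position: [550.3, 87.8, 198.4]
ee_rot: [1.0, -0.019, -0.015, 0.006]
contact_force: [0.9, 0.7, -10.9]
gripper_width: 10.7
```

apply_moves:
  fingers: [1,1,1]
  dp:
    - [0,-0.1,0]
    - [0,-0.1,0]
    - [0,-0.1,0]
  yaw: [0,0,0]

```text
clock: 13.2
position: [550.3, 86.5, 198.4]
ee_rot: [1.0, -0.019, -0.015, 0.007]
contact_force: [1.1, 0.3, -10.8]
gripper_width: 10.6
```

apply_moves:
  fingers: [1,1,1]
  dp:
    - [-0.01,-0.1,0]
    - [-0.01,-0.1,0]
    - [-0.01,-0.1,0]
  yaw: [0,0,0]

```text
clock: 13.5
position: [550.2, 85.3, 198.4]
ee_rot: [1.0, -0.019, -0.015, 0.007]
contact_force: [1.2, -0.8, -11.5]
gripper_width: 10.8
```

apply_moves:
  fingers: [1,1,1]
  dp:
    - [0,-0.08,0]
    - [0,-0.08,0]
    - [0,-0.08,0]
  yaw: [0,0,0]

```text
clock: 13.8
position: [550.2, 84.1, 198.4]
ee_rot: [1.0, -0.019, -0.015, 0.007]
contact_force: [1.1, -2.7, -10.3]
gripper_width: 10.9
```

apply_moves:
  fingers: [1,1,1]
  dp:
    - [0,-0.06,0]
    - [0,-0.06,0]
    - [0,-0.06,0]
  yaw: [0,0,0]

```text
clock: 14.1
position: [550.2, 83.0, 198.4]
ee_rot: [1.0, -0.019, -0.015, 0.008]
contact_force: [2.1, -4.6, -10.8]
gripper_width: 10.7
```

apply_moves:
  fingers: [1,1,1]
  dp:
    - [0,-0.06,0]
    - [0,-0.06,0]
    - [0,-0.06,0]
  yaw: [0,0,0]

```text
clock: 14.4
position: [550.2, 81.6, 198.3]
ee_rot: [1.0, -0.019, -0.016, 0.008]
contact_force: [2.2, -6.3, -10.2]
gripper_width: 10.6
```

apply_moves:
  fingers: [1,1,1]
  dp:
    - [0,-0.05,0]
    - [0,-0.05,0]
    - [0,-0.05,0]
  yaw: [0,0,0]

```text
clock: 14.7
position: [550.2, 81.1, 198.4]
ee_rot: [1.0, -0.019, -0.016, 0.008]
contact_force: [2.3, -2.9, -10.3]
gripper_width: 10.9
```

The pull peaked at −6.3 N and is now falling, so the ball is entering the notch. A small step to centre it.

apply_moves:
  fingers: [1,1,1,1]
  dp:
    - [0,-0.04,0]
    - [0,-0.04,0]
    - [0,-0.04,0]
    - [0,-0.04,0]
  yaw: [0,0,0,0]

```text
clock: 15.1
position: [550.2, 81.0, 198.4]
ee_rot: [1.0, -0.019, -0.016, 0.008]
contact_force: [0.8, 0.6, -10.2]
gripper_width: 10.7
```

```bash
python3 - <<'E'
from h import *
F=[];P=[]
for i in range(6):
    im=get_image('top') if i==0 else get_image('scene');s=read_state();F.append(s['contact_force']);P.append(s['position'])
print(np.mean(F,0),np.std(F,0),np.array(P)[:,1],s['clock'])
E
```

```text
[  0.73711008   0.93817786 -10.56943497] [0.35577365 0.4807248  0.44193382] [81.00351542 81.00369348 80.98522213 80.97135092 80.94768545 80.9617408 ] 15.4
```

The force is about zero and the position stands still at y = 81.0 while the target advanced, so it's seated. One picture to check.

```bash
python3 - <<'E'
from h import *
im=get_image('top');sc_=get_image('scene')
cv2.imwrite('pics/f.png',np.hstack([cv2.resize(im['color'][195:275,290:390],(500,400),interpolation=cv2.INTER_CUBIC),cv2.resize(sc_['color'][170:310,240:345],(300,400))]))
s=read_state();print(s['position'],s['contact_force'])
E
```

```text
[550.25755669  80.9237037  198.40361561] [  0.81455729   1.75083359 -11.24648097]
```

View pics/f.png

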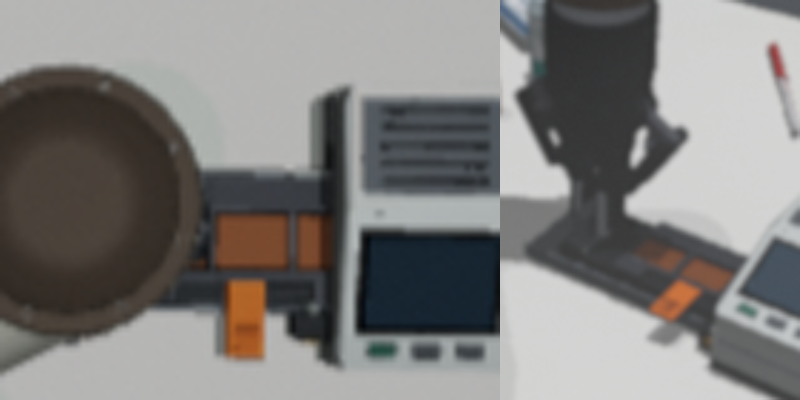

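Tab at u≈245, ball block at u≈307, so about 30 mm apart. The first notch should give 33 mm and the second would give −5 mm, so this is the first notch. The cover lies flat. Handing in.

```bash
python3 - <<'E'
from h import *
print(job_done());s=read_state();print(s['clock'],s['position'],s['contact_force'],s['gripper_width'])
E
```

```text
the job is handed in; nothing more can be done
None
the job is handed in; nothing more can be done
```

The cover is shut on the film, and the carrier is seated in the first notch with the gripper still holding the grip. I handed the job in at about 15.5 s; no verdict was reported.

- **Cover:** I flipped it by the orange tab. The first pinch held only at the fingertips and slipped, so I opened and regrasped deeper. The pads slipped again near the end of the flip, so I opened them and let the cover fall the rest of the way. I then pressed it down. That press reached 32 N, harder than intended, and left the tool tilted by about 1.7°; I allowed for the tilt when taking the grip.
- **Notch:** I pushed in steps of about 1 mm or less near the end. The notch pulled the carrier in with up to 6.3 N, and then the pull dropped to zero. The last step moved the arm's target 0.4 mm but the tool only 0.1 mm, so I judged it seated.
- **Last checks:**
  - The push force was 1–2 N and the tool at y ≈ 80.9 mm, creeping less than 0.1 mm over the last readings.
  - A steady downward force of about 11 N remained on the gripper from holding the grip.
  - In the last picture the tab was about 30 mm from the ball. The first notch should give 33 mm and the second −5 mm, so it is the first notch, though the match is 3 mm off.
- **Other things on the desk:** I did not touch them.

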